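Feed the blank through the guide posts of the boring station

TASK

Push the wooden blank along the green feed plate, between the two steel guide posts and all the way through, until its leading end sits square against the stop bar of the boring head, centred on it. Only push it with the fingers: keep it flat on the plate, never lift it, leave everything else where it stands, and take the hand clear at the end.

Things in the scene. Friction and masses are not known exactly. Their poses are not given: they have to be found in the camera images.
- blank_center (a point): Centre (half-way up) of the loose wooden blank: a flat light-brown block 112 mm long x 88 wide x 24 thick, about 0.17 kg, a dark 16 mm strip lengthwise along its top. x axis along its length, y along its width, z up. It starts flat on the plate before the posts, up to 35 mm off the middle line, its length turned up to 0.35 rad from the feed direction. Either end may lead.
- gate (a point): Point on the feed plate's top face midway between the two guide posts. x axis: level feed direction, from the entry side to the stop bar; y: across; z up. The posts are fixed upright steel cylinders, 30 mm diameter, 46 mm tall above the plate, axes at y = +62 and -62 mm: the free gap is 94 mm. Place and turn of the whole station on the bench vary.
- stop (a point): Point on the plate's top face at the middle of the stop bar's face, 150 mm past the gate along the gate's x axis (same axes). The stop bar is fixed steel, 88 mm wide across, 30 mm tall. A blank that is home has its centre 56 mm before this point. The boring head (green gearbox, grey motor, 128 mm tall) stands from 40 mm to 220 mm past this point.
- station: The fixed boring station: green feed plate 8 mm thick on the bench (top face 8 mm above the bench), from 270 mm before to 170 mm past the gate and 130 mm to either side, with the posts, stop bar and boring head. Origin: below the gate point at bench height, axes as the gate. Nothing but the blank stands on the plate before the posts.
- glue_jar: Bystander: small jar with an orange cap, 42 mm diameter, 55 mm tall, standing on the plate beside the stop end, about 105 mm to the gate's +y side. Origin: centre of its underside.
- bushing: Bystander: brass bushing, 36 mm diameter, 22 mm tall, standing on the plate beside the stop end, about 105 mm to the gate's -y side. Origin: centre of its underside.
- spray_can: Bystander: blue spray can, 54 mm diameter, 130 mm tall, upright on the bench off the plate's -y edge. Origin: centre of its underside.
- tape_measure: Bystander: yellow tape measure, 62 x 34 x 58 mm tall, on the bench off the plate's -y edge. Origin: centre of its underside.
- screwdriver: Bystander: red-handled screwdriver lying on the bench off the plate's -y edge. Origin: at its underside, near its middle.
- wrench: Bystander: steel wrench lying on the bench far to the robot's left. Origin: at its underside, near its middle.
- blank: The same blank, with its origin at the centre of its underside, axes as blank_center.
Things that resemble listed ones, but are neither listed nor needed, are in the scene too. Of the things like the blank, leave any that is purple; of the rest the larger one is meant.

How it is judged:
By the outcome, as a careful person would: the job done as asked, in the order asked, and still so for the second after the job is handed in, with the robot touching nothing.
It also fails if it takes over 67 s, if anything falls off the work surface, if the arm or the gripper's body presses on something with over 40 N, if the wrist force passes 120 N, or if a joint passes its speed limit or range.

ROBOT

A 7-joint arm with a two-finger parallel gripper is mounted at the origin on the work surface. World frame = base frame: x ahead of the robot, y to its left, z up, the work surface at z = 0. Lengths are in m, angles in rad, forces in N, time in s.
With the tool pointing down it reaches from about 0.425 to 0.925 m from the base axis. Payload 6.8 kg.
Tool frame: the origin (TCP) lies at the very end of the fingers, on their centre line; the grasp point (between the pads) lies bot.grip_point_offset behind it (bot.grip_point_offset is the distance from the TCP to the grasp point, in m); z points along the fingers, y is the line along which they close (so a half turn about z gives the same grasp; the last joint's range is limited). The gripper opens to 85 mm and grips with 20 to 120 N. Pads are 22 mm wide; open, the fingers measure 114 mm over their backs; the gripper's body (76 mm by 85 mm) begins 54 mm behind the grasp point. The pads swing forward as they close: fully open they stand 13 mm farther back than shut.
Start: joints at [-1.269, 0.477, 0.022, 1.555, -0.011, 1.109, -0.083], TCP at [0.269, 0.619, 0.192] pointing down, gripper open.
Joint ranges: [-2.96, 2.96], [-0.34, 2.1], [-1.41, 1.46], [0.24, 2.44], [-1.37, 4.51], [0.17, 1.92], [-2.96, 2.96]. Speed limits (rad/s): [2.39, 2.39, 3.14, 3.14, 3.14, 3.14, 3.14].

INTERFACE

Orientations are given as a unit quaternion [w, x, y, z].
In Python, from station import bot, imaging gives the robot as it stands. The module is installed in compiled form; this text tells all that it offers.
- The arm moves only by the tool carry_out, never from a script. Its argument "targets" is one flat list of numbers, 5 for each row, row after row: the closure in counts, from 0 (fully open) to 255 (shut), then the shift along the world's x, y, z in mm, then the turn about the world's z in degrees. A call has 1 to 20 rows; each row shifts and turns the commanded pose from where the row before left it; what a row does not reach is not made up. A row lasts 1/10 s, in which the tool goes at most 50 mm and 8.59 degrees, less where a joint would pass 70% of its speed; a pose out of reach is approached as far as the arm can. A call is refused whole if a number of a shift passes 50 or a number of a turn 8.59, either way. A call with a gripper value outside its range is refused whole. The fingers move at their own pace and stop on an object; "newtons" is the grip in N (left out, the last holds). Time passes only in rows, so rows that do not move let the fingers close. It gives the time, the measured TCP pose, the force, the opening and the grip force at its end, in the units of the state.
- bot.get_obs(): the state, without advancing time (a new reading comes with each control period).
- imaging.read_camera(name): name is "scene" or "side" or "wrist"; returns a dict with "frame" (384x512x3 uint8, red, green, blue), "fov_y" (degrees; the focal length in pixels is half the picture's height over the tangent of half this angle, whatever the lens; pixels are square), "cx", "cy" (the principal point, pixels), "pose" (4x4, takes a point from camera to world coordinates); the wrist camera has in their place "tool_from_camera" (4x4, takes a point from camera to tool coordinates, whose origin is the TCP and whose axes are the flange's). Camera axes: x right, y up, looking along -z (the intrinsics and any distortion apply to the point x, -y, -z); pixel columns grow to the right and rows downward; lengths in m; the calibration is good to about 2 mm. A picture is of the moment at which its call begins: read the wrist's pose just before it. There is no depth.
- bot.hand_in(): hands the job in; it is judged then, once.
The state is a dict: "t": time; "q": joint angles; "joint_vel": joint speeds; "joint_torque": joint torques, N m; "eef_pos": TCP position; "tool_rot": TCP orientation; "contact_force": force on the tool from outside, world axes, zero at the start; "torque": the same for the moment, N m; "gripper_width": opening from 0.0 (shut) to 1.0 (fully open); "grasp_force": force on a finger pad.
Only numpy, scipy, OpenCV 4.12 (cv2) and the standard library are available. Lean on these libraries where they do the work, as an engineer would, in place of code of your own. Each camera call takes 0.05 s, during which the arm holds its last target. There are 200 camera calls.

## Working session

There is one attempt and no reset: what is moved stays moved. The work goes in short steps, Python scripts to look and compute and a tool call to move; the robot and the scene stay as the last step left them, time stands still between calls to the robot, and variables do not carry over. Pictures are saved under pics/ and viewed, at most 10 in all, crops included, and the job is handed in when it is done.

Besides the shell and the picture viewer there is one more tool, called after ">>>" as name(argument=value, ...) on one line, values as JSON. carry_out: Moves the arm, as the interface text tells. Its arguments: {"type":"object","properties":{"targets":{"type":"array","items":{"type":"number"}},"newtons":{"type":"number"}},"required":["targets"]}

```bash
mkdir -p pics
python3 - <<'E'
from station import bot, imaging
import cv2, numpy as np
o=bot.get_obs(); print(o['t'],o['eef_pos'],o['tool_rot'],bot.grip_point_offset)
for n in("scene","side"):
    c=imaging.read_camera(n); print(n,{k:(np.round(v,4).tolist() if k=='pose' else v) for k,v in c.items() if k!='frame'})
    cv2.imwrite(f'pics/{n}0.png',cv2.resize(c['frame'][:,:,::-1],(800,600),interpolation=cv2.INTER_CUBIC))
E
```

```text
0.0 [0.2687393  0.61846084 0.1907081 ] [-1.02751442e-04  2.03475689e-01  9.79079551e-01 -9.30113094e-04] 0.0187
scene {'fov_y': 50.377400621567986, 'cx': 254.76641780760758, 'cy': 189.76255323084433, 'pose': [[0.2903, -0.5966, 0.7482, 1.3754], [0.9568, 0.1958, -0.2151, -0.1439], [-0.0182, 0.7783, 0.6277, 0.7243], [0.0, 0.0, 0.0, 1.0]]}
side {'fov_y': 56.917888320006604, 'cx': 248.96986435052935, 'cy': 189.2224905039149, 'pose': [[0.7271, 0.4633, -0.5066, 0.024], [-0.6865, 0.4927, -0.5348, -0.4771], [0.0018, 0.7366, 0.6763, 0.736], [0.0, 0.0, 0.0, 1.0]]}
```

View pics/scene0.png

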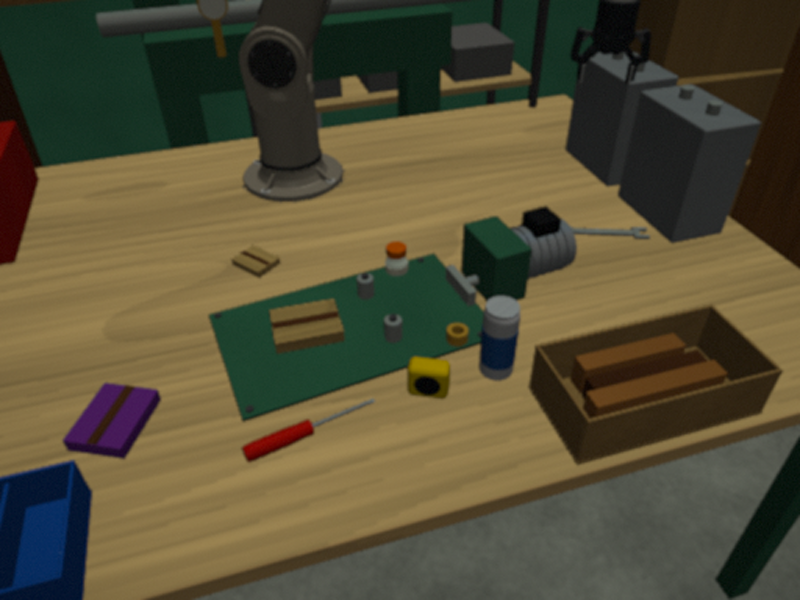

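View pics/side0.png

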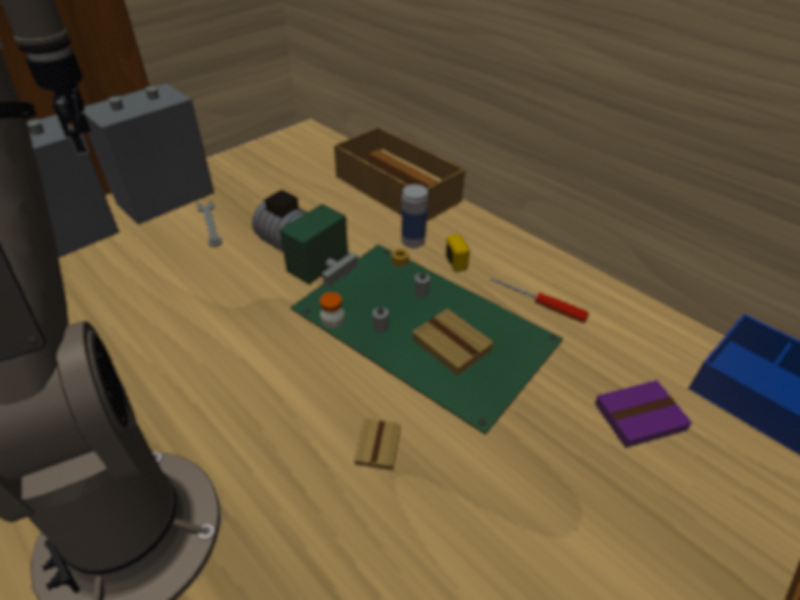

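The scene picture shows three blank-like things: the brown block on the plate (307,325), a small brown one on the bench (256,261) and a purple one (112,420). Purple is ruled out, and of the other two the larger one on the plate at (307,325) is meant. I'll confirm it in an enlarged crop that I can also use for measuring.

Run:
```python
from station import bot, imaging
import cv2, numpy as np
out=[]
for n,(x,y,w,h) in(("scene",(128,150,200,120)),("side",(180,150,190,130))):
    f=imaging.read_camera(n)['frame'][:,:,::-1]; cv2.imwrite(f'pics/raw_{n}.png',f)
    c=cv2.resize(f[y:y+h,x:x+w],None,fx=4,fy=4,interpolation=cv2.INTER_CUBIC)
    c=cv2.convertScaleAbs(c,alpha=1.6)
    cv2.imwrite(f'pics/crop_{n}.png',c)
```

```text
(no output)
```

View pics/crop_scene.png

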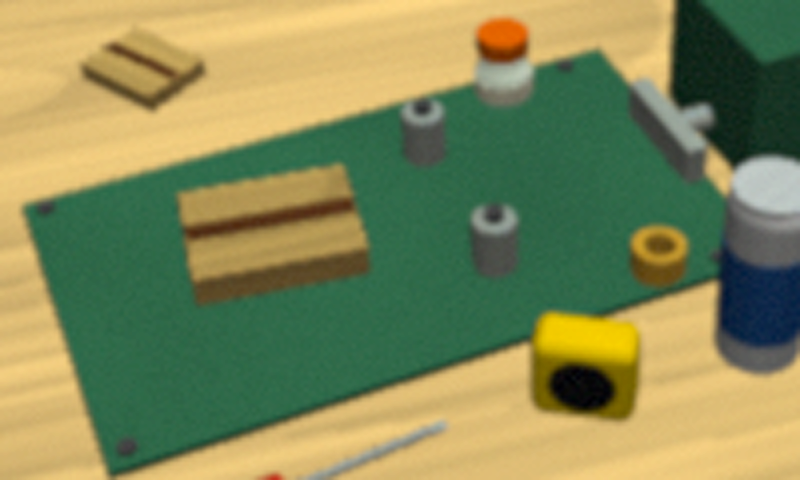

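View pics/crop_side.png

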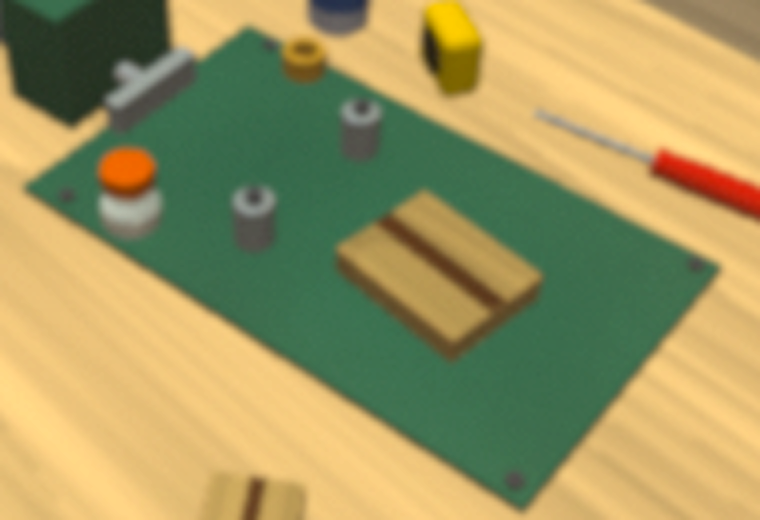

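The crops confirm the target: the large brown blank with the dark strip, in the scene crop at (275,225) and the side crop at (440,265). Now I'll fit the station and blank poses.

```bash
cat > h.py <<'E'
import numpy as np, json
from station import bot, imaging
from scipy.optimize import least_squares
def proj(c,P):
    p=(np.asarray(P)-c['pose'][:3,3])@c['pose'][:3,:3]
    f=c['frame'].shape[0]/2/np.tan(np.radians(c['fov_y'])/2)
    return np.c_[c['cx']+f*p[:,0]/-p[:,2], c['cy']-f*p[:,1]/-p[:,2]]
def place(p,L):
    L=np.atleast_2d(L).astype(float); s,k=np.sin(p[2]),np.cos(p[2])
    return np.c_[p[0]+k*L[:,0]-s*L[:,1],p[1]+s*L[:,0]+k*L[:,1],L[:,2]]
def fit(obs,x0):
    r=lambda x:np.concatenate([(proj(c,place(x,L))-px).ravel() for c,L,px in obs])
    s=least_squares(r,x0,loss='soft_l1'); return s.x,np.round(r(s.x),1)
def rel(st,b):
    d=np.subtract(b[:2],st[:2]);s,k=np.sin(st[2]),np.cos(st[2])
    return np.round([1000*(k*d[0]+s*d[1]),1000*(-s*d[0]+k*d[1]),np.degrees(b[2]-st[2])],2)
E
python3 - <<'E'
from h import *
sc,sd=imaging.read_camera('scene'),imaging.read_camera('side')
S=lambda a:np.array(a)/4+[128,150]; D=lambda a:np.array(a)/4+[180,150]
z=.008
# +y side is jar side; feed ~ world +y
obs=[(sc,[[-.27,.13,z],[-.27,-.13,z],[.17,.13,z],[0,.062,.054],[0,-.062,.054]],S([(24,207),(110,473),(600,50),(423,109),(494,216)])),
(sd,[[.17,.13,z],[.17,-.13,z],[-.27,-.13,z],[-.27,.13,z],[0,.062,.054],[0,-.062,.054]],D([(25,187),(250,27),(718,268),(522,510),(254,197),(361,110)]))]
st,r=fit(obs,[.6,0,1.6]); print(st,r)
t=.032;a,b=.056,.044
ob=[(sc,[[-a,b,t],[a,b,t],[a,-b,t],[-a,-b,t]],S([(179,190),(345,165),(368,250),(195,279)])),
(sd,[[a,b,t],[a,-b,t],[-a,-b,t],[-a,b,t]],D([(337,250),(425,190),(543,277),(452,345)]))]
bl,r=fit(ob,[.6,-.1,1.5]); print(bl,r,rel(st,bl))
json.dump(st.tolist(),open('st.json','w'))
E
```

```text
[0.56135275 0.05503994 1.68826966] [-1.1 -0.9 -1.3  0.  -0.1 -1.  -0.4 -1.5 -0.3 -1.4 -0.9 -1.3 -0.3 -1.7
  1.4 -1.   0.2 -0.6 -0.1 -1.6  0.2 -2. ]
[ 0.5607653  -0.07096351  1.51994745] [-0.5  0.2 -0.3 -0.5 -0.4 -0.7 -1.4 -0.1 -0.6 -1.4  0.1 -0.7  0.  -0.6
 -0.1 -1.3] [-125.07   15.35   -9.64]
```

>>> carry_out(targets=[130,20,-44,0,1.9,130,20,-44,0,1.9,130,20,-44,0,1.9,130,20,-44,0,1.9,130,20,-44,0,1.9,130,20,-44,0,1.9,130,20,-44,0,1.9,130,20,-44,0,1.9,130,7,-43,0,1.9,130,7,-43,0,1.9,130,7,-43,0,1.9,130,7,-43,0,1.9,130,7,-43,0,1.9,130,7,-43,0,1.9,130,7,-43,0,1.9,130,4,-46,0,1.7,130,0,0,-30,0,130,0,0,-30,0,130,0,0,0,0,130,0,0,0,0])

```text
t: 2.3
eef_pos: [0.4818, -0.0798, 0.132]
tool_rot: [-0.0, -0.059, 0.998, -0.0]
contact_force: [0.4, -1.0, 0.1]
gripper_width: 0.49
grasp_force: 0.0
```

>>> carry_out(targets=[130,0,0,-30,0,130,0,0,-30,0,130,0,0,-30,0,130,0,0,-26,0,130,0,0,0,0,130,0,0,0,0,130,5,0.6,0,0,130,5,0.6,0,0,130,4,0.5,0,0,130,4,0.5,0,0,130,3,0.4,0,0,130,3,0.4,0,0,130,3,0.4,0,0,130,3,0.4,0,0,130,2.8,0.3,0,0,130,0,0,0,0,130,0,0,0,0])

```text
t: 4.0
eef_pos: [0.5146, -0.0758, 0.0157]
tool_rot: [-0.0, -0.059, 0.998, 0.0]
contact_force: [-0.7, -0.2, 0.2]
gripper_width: 0.49
grasp_force: 0.0
```

Run:
```python
from station import bot, imaging
import cv2, numpy as np
o=[]
for n,(x,y,w,h) in(("scene",(128,150,200,120)),("side",(180,150,200,120))):
    f=imaging.read_camera(n)['frame'][:,:,::-1]
    c=cv2.resize(f[y:y+h,x:x+w],None,fx=2.5,fy=2.5,interpolation=cv2.INTER_CUBIC)
    o.append(cv2.convertScaleAbs(c,alpha=1.6))
cv2.imwrite('pics/p1.png',np.vstack(o))
```

```text
(no output)
```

View pics/p1.png

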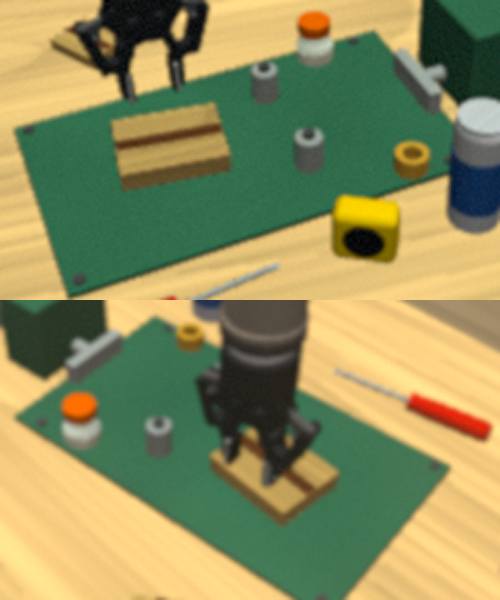

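Run:
```python
from h import *
st=json.load(open('st.json'));o=bot.get_obs()
c=imaging.read_camera('scene')
print(rel(st,[*o['eef_pos'][:2],0]))
g=lambda px,z:least_squares(lambda p:proj(c,[[p[0],p[1],z]])[0]-px,[.5,0]).x
for px in((180,188.8),(199.2,185.2)):
  for z in(.015,.03,.04): print(px,z,rel(st,[*g(np.array(px),z),0])[:2])
S=lambda a:np.array(a)/2.5+[128,150]
t=.032;a,b=.056,.044
print([rel(st,[*g(p,t),0])[:2] for p in S([(112,120),(213,104),(230,157),(122,176)])])
```

```text
[-124.5    61.82  -96.73]
(180, 188.8) 0.015 [-140.15  117.89]
(180, 188.8) 0.03 [-143.39   98.79]
(180, 188.8) 0.04 [-145.54   86.06]
(199.2, 185.2) 0.015 [-86.41 110.8 ]
(199.2, 185.2) 0.03 [-90.78  91.85]
(199.2, 185.2) 0.04 [-93.69  79.22]
[array([-171.77,   66.28]), array([-65.47,  46.58]), array([-77.71, -41.41]), array([-184.99,  -22.88])]
```

Run:
```python
from h import *
st=json.load(open('st.json'));o=bot.get_obs();print(o['t'],o['eef_pos'],o['q'])
c,d=imaging.read_camera('scene'),imaging.read_camera('side')
# tip pairs: feed-rear tip, feed-front tip
for a,b in(((130,98),(268,180)),((179,89),(229,159))):
    A=np.array(a)/2.5+[128,150];B=np.array(b)/2.5+[180,150]
    s=least_squares(lambda p:np.r_[proj(c,[p])[0]-A,proj(d,[p])[0]-B],[.5,-.07,.03])
    print(s.x,s.fun,rel(st,[*s.x[:2],0])[:2])
f=d['frame'][150:270,180:380,::-1];g=c['frame'][130:250,128:328,::-1]
import cv2
cv2.imwrite('pics/p2.png',np.hstack([cv2.convertScaleAbs(cv2.resize(q,None,fx=6,fy=6,interpolation=cv2.INTER_CUBIC)[150:650,x:x+400],alpha=2.5) for q,x in((g,200),(f,300))]))
```

```text
4.15 [ 0.51452215 -0.07582209  0.01566368] [-0.1925787   0.48544251  0.27391433  2.07579538 -0.22284317  0.60780643
  1.92291884]
[ 0.51759614 -0.10015412  0.05832408] [ 0.29493048 -0.21330595  0.28381339  0.21684762] [-149.     61.64]
[ 0.51314835 -0.04833581  0.05366473] [ 0.06031169 -0.04768309  0.05894211  0.04888502] [-97.01  59.99]
```

View pics/p2.png

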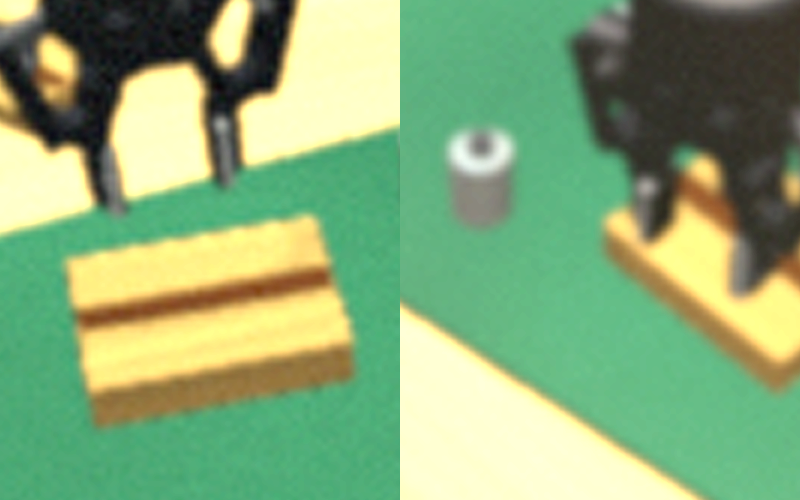

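The fingertips triangulate to z ≈ 0.055 while the TCP reads 0.016, so they are above the blank and have not touched it. I'll back off, go down in small steps and watch the force.

>>> carry_out(targets=[130,-17,-2,0,0,130,-17,-2,0,0,130,0,0,0,0,130,0,0,-8,0,130,0,0,-6,0,130,0,0,-4,0,130,0,0,-3,0,130,0,0,0,0,130,0,0,0,0])

```text
t: 5.15
eef_pos: [0.4808, -0.0798, -0.0054]
tool_rot: [-0.0, -0.059, 0.998, -0.0]
contact_force: [-0.8, -0.1, -1.0]
gripper_width: 0.492
grasp_force: 0.0
```

Run:
```python
from h import *
import cv2
o=bot.get_obs();print(o['eef_pos'],o['contact_force'])
c,d=imaging.read_camera('scene'),imaging.read_camera('side')
P=[[*o['eef_pos'][:2],z] for z in(0,.03)]
print(proj(c,P),proj(d,P))
f=d['frame'][150:270,160:360,::-1];g=c['frame'][130:250,128:328,::-1]
cv2.imwrite('pics/p3.png',np.hstack([cv2.convertScaleAbs(cv2.resize(q,None,fx=6,fy=6,interpolation=cv2.INTER_CUBIC)[100:600,x:x+400],alpha=2.5) for q,x in((g,200),(f,250))]))
```

```text
[ 0.48082758 -0.0798016  -0.00540251] [-0.79620466 -0.13169174 -0.99462679]
[[188.31555077 196.01939828]
 [186.99836983 187.60587671]] [[270.83387691 239.90498214]
 [271.33616316 232.5248343 ]]
```

View pics/p3.png

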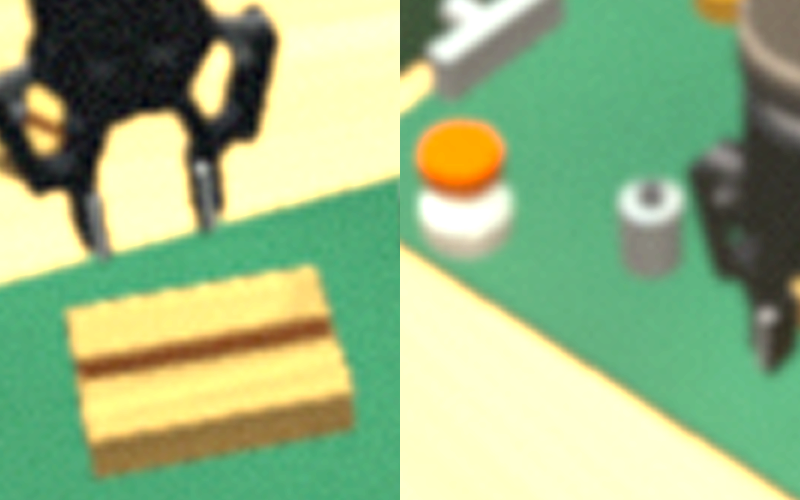

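Tips are now at z ≈ 0.03 (pixel midpoint 187,187.5), so there is a constant offset of about 35 mm along the tool. I'll go down another 14 mm and push sideways.

>>> carry_out(targets=[130,0,0,-5,0,130,0,0,-4,0,130,0,0,-3,0,130,0,0,-2,0,130,0,0,0,0,130,5,0.6,0,0,130,5,0.6,0,0,130,4,0.5,0,0,130,4,0.5,0,0,130,3,0.4,0,0,130,3,0.4,0,0,130,3,0.4,0,0,130,3,0.4,0,0,130,3,0.3,0,0,130,0,0,0,0,130,0,0,0,0])

```text
t: 6.85
eef_pos: [0.5145, -0.0753, -0.0192]
tool_rot: [0.001, -0.059, 0.998, 0.0]
contact_force: [-0.4, -0.2, -0.8]
gripper_width: 0.49
grasp_force: 0.0
```

```bash
cat >> h.py <<'E'
import cv2
def woodmask(c,roi):
    hsv=cv2.cvtColor(c['frame'],cv2.COLOR_RGB2HSV); m=np.zeros(hsv.shape[:2],np.uint8)
    # everything not green within the plate
    cv2.fillPoly(m,[np.round(roi).astype(int)],255)
    w=((hsv[...,0]<32)&(hsv[...,1]>60)).astype(np.uint8)*255
    return cv2.bitwise_and(m,w)
def blankfit(x0,st,cams=('scene','side')):
    """fit by silhouette: maximise overlap of projected box hull with wood mask"""
    H=[]
    for n in cams:
        c=imaging.read_camera(n)
        roi=proj(c,place(st,[[-.26,.12,.008],[.155,.1,.008],[.155,-.1,.008],[-.26,-.12,.008]]))
        m=woodmask(c,roi); k,l,s,_=cv2.connectedComponentsWithStats(m)
        H.append((c,cv2.GaussianBlur(m.astype(np.float32)/255,(0,0),.7)))
    B=[[x,y,z] for x in(-.056,.056) for y in(-.044,.044) for z in(.008,.032)]
    def cost(p):
        e=0
        for c,m in H:
            h=cv2.convexHull(((proj(c,place(p,B))+.0)*16).astype(np.int32))
            big=np.zeros(m.shape,np.uint8); cv2.fillPoly(big,[h],255,cv2.LINE_AA,4)
            e+=np.abs(cv2.GaussianBlur(big.astype(np.float32)/255,(0,0),.7)-m).sum()
        return e
    from scipy.optimize import minimize
    sim=np.array([x0]+[np.add(x0,d) for d in((.015,0,0),(0,.015,0),(0,0,.15))])
    r=minimize(cost,x0,method='Nelder-Mead',options=dict(initial_simplex=sim,xatol=1e-5,fatol=.01,maxiter=400))
    return r.x,r.fun
E
python3 - <<'E'
from h import *
st=json.load(open('st.json'));o=bot.get_obs()
print(rel(st,[*o['eef_pos'][:2],0]))
for cm in(('scene',),):
    p,e=blankfit([.57,-.07,1.6],st,cm);print(e,rel(st,p))
E
```

```text
[-123.97   61.77  -96.73]
245.12559509277344 [-120.07    7.95   -1.73]
```

>>> carry_out(targets=[130,2,0.2,0,0,130,2,0.2,0,0,130,2,0.2,0,0,130,1,0.1,0,0,130,0,0,0,0,130,0,0,0,0,130,-10,-1,0,0,130,-20,-2,0,0,130,0,0,50,0,130,0,0,30,0,130,0,-40,10,-8.5,130,0,-40,0,-8.5,130,10,-40,0,-8.5,130,10,-20,0,-8.5,130,0,0,0,-8.5,130,0,0,0,-8.5,130,0,0,0,-8.5,130,0,0,0,-8.5,130,0,0,0,-8.5,130,0,0,0,-8.5])

```text
t: 8.9
eef_pos: [0.5104, -0.2175, 0.0706]
tool_rot: [0.0, 0.633, 0.774, 0.0]
contact_force: [-0.3, -0.3, 0.7]
gripper_width: 0.491
grasp_force: 0.0
```

Run:
```python
from h import *
st=json.load(open('st.json'));o=bot.get_obs()
q=o['tool_rot'];print(rel(st,[*o['eef_pos'][:2],0]),2*np.degrees(np.arctan2(q[2],q[1]))-90)
for cm in(('scene',),('side',),('scene','side')):
    p,e=blankfit([.57,-.07,1.68],st,cm);print(cm,e,rel(st,p))
f=[]
for n,x,y in(('scene',140,170),('side',230,150)):
    c=imaging.read_camera(n);v=c['frame'].copy()[:,:,::-1]
    f.append(cv2.convertScaleAbs(cv2.resize(v[y:y+110,x:x+80],None,fx=5,fy=5,interpolation=cv2.INTER_CUBIC),alpha=1.8))
cv2.imwrite('pics/p4.png',np.hstack(f))
```

```text
[-264.72   82.5   -96.73] 11.383961276919905
('scene',) 245.97451782226562 [-119.7     2.63   -4.07]
('side',) 554.6107788085938 [-117.88   -2.2    -2.88]
('scene', 'side') 827.3602294921875 [-118.03   -1.86   -3.18]
```

View pics/p4.png

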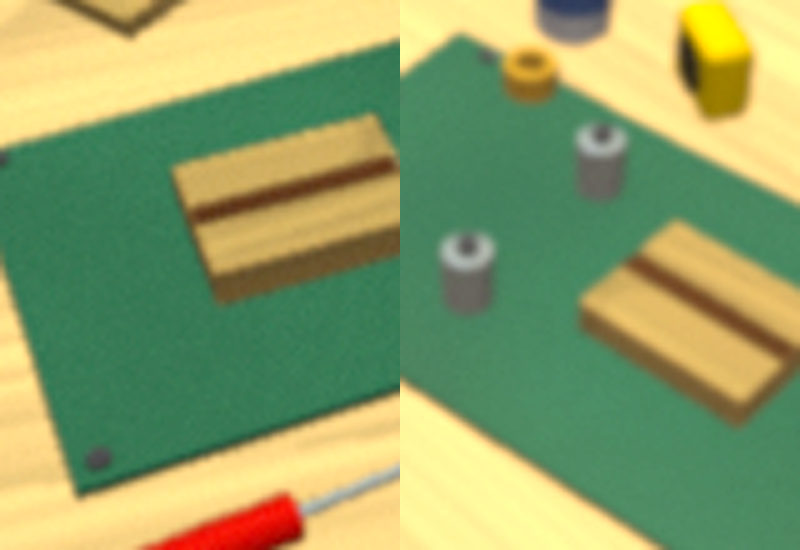

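```bash
cat >> h.py <<'E'
def woodmask(c,roi):
    hsv=cv2.cvtColor(c['frame'],cv2.COLOR_RGB2HSV); m=np.zeros(hsv.shape[:2],np.uint8)
    cv2.fillPoly(m,[np.round(roi).astype(int)],255)
    w=((hsv[...,0]<38)&(hsv[...,1]>50)).astype(np.uint8)*255
    w=cv2.bitwise_and(m,w); k,l,s,_=cv2.connectedComponentsWithStats(w)
    return (l==1+np.argmax(s[1:,4])).astype(np.uint8)*255
S=lambda a:(np.array(a)+.5)/4-.5+[128,150]; D=lambda a:(np.array(a)+.5)/4-.5+[180,150]
z=.008
def stations(sc,sd):
    A=(sc,[[-.27,.13,z],[-.27,-.13,z],[.17,.13,z],[0,.062,.054],[0,-.062,.054]],S([(24,207),(110,473),(600,50),(423,109),(494,216)]))
    B=(sd,[[.17,.13,z],[.17,-.13,z],[-.27,-.13,z],[-.27,.13,z],[0,.062,.054],[0,-.062,.054]],D([(25,187),(250,27),(718,268),(522,510),(254,197),(361,110)]))
    return {k:fit(o,[.56,.05,1.69]) for k,o in dict(scene=[A],side=[B],both=[A,B]).items()}
E
cat > m.py <<'E'
from h import *
import sys
x0=[float(v) for v in sys.argv[1:4]]
s=stations(imaging.read_camera('scene'),imaging.read_camera('side'))
o=bot.get_obs();q=o['tool_rot']
for n in('scene','side'):
    st=s[n][0]; p,e=blankfit(place(st,[[x0[0]/1000,x0[1]/1000,0]])[0][:2].tolist()+[st[2]+np.radians(x0[2])],st,(n,))
    print(n,np.round(st,4),round(e),np.round(p,4),'rel',rel(st,p),'tool',rel(st,[*o['eef_pos'][:2],0])[:2],
      'ang',round((2*np.degrees(np.arctan2(q[2],q[1]))-90-np.degrees(st[2])+90)%180,2))
print(s['both'][0],s['scene'][1],s['side'][1])
E
python3 m.py -118 0 -2
```

```text
scene [0.5631 0.0554 1.6897] 112 [ 0.5722 -0.0645  1.6203] rel [-120.06    5.2    -3.98] tool [-265.16   84.49] ang 5.0
side [0.5581 0.0536 1.6891] 101 [ 0.577  -0.0608  1.6879] rel [-1.1592e+02 -5.2900e+00 -7.0000e-02] tool [-264.09   79.12] ang 5.04
[0.56018211 0.05511061 1.68964719] [-0.6 -0.1 -0.5  1.1  0.5 -0.3  0.2 -0.7  0.4 -0.6] [-1.2 -0.2 -0.4 -0.8  1.6  0.1  0.2  0.9 -0.3 -0.4  0.2 -1. ]
```

Run:
```python
from h import *
c,d=imaging.read_camera('scene'),imaging.read_camera('side')
s=stations(c,d)
F=lambda a,o:(np.array(a)+.5)/5-.5+o
t=.032;a,b=.056,.044
A=(c,[[-a,b,t],[a,b,t],[-a,-b,t]],F([(174,167),(375,115),(218,278)],[140,170]))
B=(d,[[a,-b,t],[a,b,t],[-a,b,t]],F([(275,220),(183,300),(338,402)],[230,150]))
for k,o in dict(scene=[A],side=[B],both=[A,B]).items():
    p,r=fit(o,[.57,-.06,1.69]);print(k,p,rel(s[k][0],p),r)
for n,cc in(('scene',c),('side',d)):
    roi=proj(cc,place(s[n][0],[[-.26,.12,.008],[-.02,.1,.008],[-.02,-.1,.008],[-.26,-.12,.008]]))
    m=woodmask(cc,roi); print(n,(m>0).sum())
    v=cc['frame'].copy(); v[m>0]=[255,0,0]; cv2.imwrite(f'pics/mask_{n}.png',v[:,:,::-1])
```

```text
scene [ 0.57712208 -0.06264345  1.67736009] [-1.1884e+02  1.1000e-01 -7.1000e-01] [-0.2  0.5  0.4 -0.2 -0.1 -0.3]
side [ 0.57500042 -0.06384703  1.64100491] [-118.67   -2.92   -2.76] [ 0.3 -0.2 -1.1 -0.2  0.5  0.3]
both [ 0.57647107 -0.06309929  1.66343495] [-119.31   -2.16   -1.5 ] [-0.3  0.2  0.4 -0.2 -0.7 -0.5 -0.1 -0.5 -0.9 -0.2  1.2 -0.2]
scene 1276
side 1203
```

>>> carry_out(targets=[130,25,25,0,-2.3,130,25,25,0,-2.3,130,24.5,24,0,0,130,0,0,-30,0,130,0,0,-30,0,130,0,0,-20,0,130,0,0,-6,0,130,0,0,-3,0,130,0,0,0,0,130,0,0,0,0])

```text
t: 10.5
eef_pos: [0.5861, -0.1443, -0.0172]
tool_rot: [0.001, 0.662, 0.75, 0.001]
contact_force: [1.3, 0.3, -0.1]
gripper_width: 0.488
grasp_force: 0.0
```

Run:
```python
from h import *
o=bot.get_obs();q=o['tool_rot'];print(o['eef_pos'],2*np.degrees(np.arctan2(q[2],q[1]))-90)
f=[]
c=imaging.read_camera('wrist');print({k:(np.round(v,4).tolist() if hasattr(v,'shape') else v) for k,v in c.items() if k!='frame'})
v=cv2.convertScaleAbs(c['frame'][:,:,::-1],alpha=1.8)
cv2.imwrite('pics/w1.png',cv2.resize(v,(800,600)))
```

```text
[ 0.58608113 -0.14429873 -0.01719566] 7.1129724633123885
{'fov_y': 63.05482332316483, 'cx': 254.55213816695706, 'cy': 189.3206756698027, 'tool_from_camera': [[-0.0011, 0.9636, 0.2673, 0.0672], [1.0, 0.001, 0.0005, -0.0006], [0.0002, 0.2673, -0.9636, -0.1822], [0.0, 0.0, 0.0, 1.0]]}
```

View pics/w1.png

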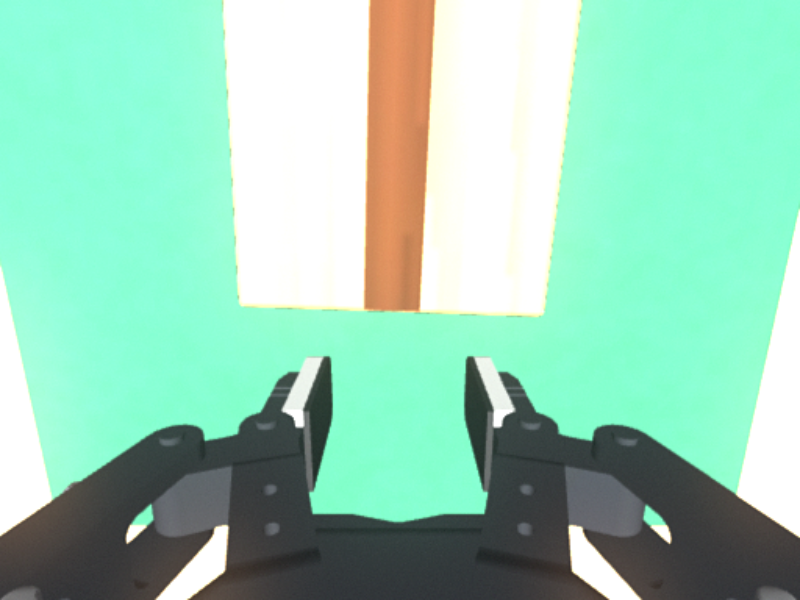

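>>> carry_out(targets=[130,-0.4,3.5,0,-0.3,130,-0.4,3.5,0,0,130,-0.4,3.5,0,0,130,-0.4,3.5,0,0,130,-0.4,3.5,0,0,130,-0.4,3.5,0,0,130,-0.4,3.5,0,0,130,-0.4,3.5,0,0,130,-0.4,3.5,0,0,130,-0.4,3.5,0,0,130,-0.4,3.5,0,0,130,-0.4,3.5,0,0,130,-0.4,3.5,0,0,130,-0.4,3.5,0,0,130,-0.4,3.5,0,0,130,-0.4,3,0,0,130,0,0,0,0])

```text
t: 12.25
eef_pos: [0.5788, -0.0876, -0.0183]
tool_rot: [-0.0, 0.664, 0.748, 0.0]
contact_force: [1.4, -1.8, 1.2]
gripper_width: 0.491
grasp_force: 0.7
```

Run:
```python
from h import *
o=bot.get_obs();q=o['tool_rot'];print(o['eef_pos'],2*np.degrees(np.arctan2(q[2],q[1]))-90)
c=imaging.read_camera('wrist')
v=cv2.convertScaleAbs(c['frame'][:,:,::-1],alpha=1.0)
w=cv2.resize(v,(560,420));x=[w]
for n,(a,b) in(('scene',(140,150)),('side',(190,150))):
    f=imaging.read_camera(n)['frame'][b:b+70,a:a+80,::-1]; x.append(cv2.convertScaleAbs(cv2.resize(f,(240,210)),alpha=1.5))
cv2.imwrite('pics/w2.png',np.hstack([w,np.vstack(x[1:])]))
cv2.imwrite('pics/w2raw.png',v)
```

```text
[ 0.57883491 -0.08763872 -0.01832134] 6.858225962022161
```

View pics/w2.png

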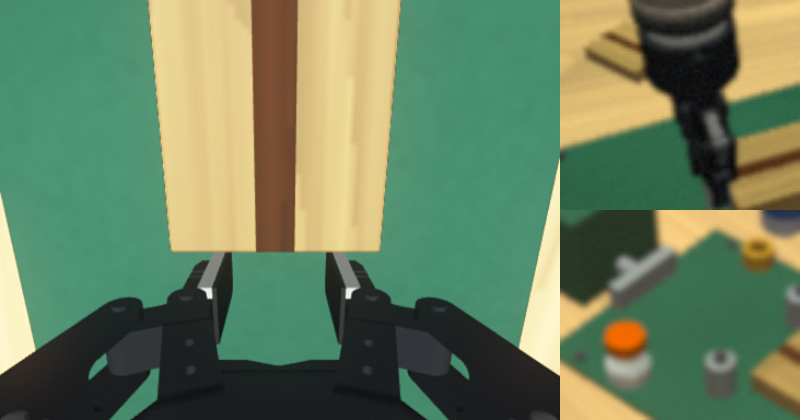

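The wrist view shows the blank's rear end flush with the fingers: corners (171,251) and (381,251), plate edges near columns 35 and 520 at row 345. Next I'll measure the centring numerically from the raw frame.

```bash
cat > wr.py <<'E'
from h import *
def run(lo=60,hi=225):
    c=imaging.read_camera('wrist');h=cv2.cvtColor(c['frame'],cv2.COLOR_RGB2HSV);cx=c['cx']
    g=(h[...,0]>50)&(h[...,0]<100)&(h[...,1]>80)
    def edges(r):
        x=np.where(g[r])[0]; i=int(cx)
        if g[r,i-8:i+8].any() : return None
        l=i-8
        L=x[x<i];R=x[x>i]
        return (L.max()+.5,R.min()-.5) if len(L) and len(R) else None
    for r in range(lo,hi,15):
        e=edges(r)
        if e: print('row',r,'blank edges',e,'mid off mm',round((sum(e)/2-cx)*88/(e[1]-e[0]),2))
    for r in range(180,320,12):
        x=np.where(g[r])[0]
        if len(x) and x.min()>2 and x.max()<509: print('row',r,'plate',x.min(),x.max(),'mid off mm',round(((x.min()+x.max())/2-cx)*260/(x.max()-x.min()+1),2))
if __name__=='__main__': run()
E
python3 wr.py
```

```text
row 60 blank edges (np.float64(139.5), np.float64(362.5)) mid off mm -1.4
row 75 blank edges (np.float64(141.5), np.float64(361.5)) mid off mm -1.22
row 90 blank edges (np.float64(142.5), np.float64(359.5)) mid off mm -1.44
row 105 blank edges (np.float64(143.5), np.float64(358.5)) mid off mm -1.45
row 120 blank edges (np.float64(145.5), np.float64(357.5)) mid off mm -1.27
row 135 blank edges (np.float64(146.5), np.float64(355.5)) mid off mm -1.5
row 150 blank edges (np.float64(148.5), np.float64(354.5)) mid off mm -1.3
row 165 blank edges (np.float64(149.5), np.float64(353.5)) mid off mm -1.32
row 180 blank edges (np.float64(150.5), np.float64(352.5)) mid off mm -1.33
row 195 blank edges (np.float64(152.5), np.float64(350.5)) mid off mm -1.36
row 210 blank edges (np.float64(153.5), np.float64(349.5)) mid off mm -1.37
row 192 plate 5 500 mid off mm -1.08
row 204 plate 8 498 mid off mm -0.82
row 216 plate 10 495 mid off mm -1.1
row 228 plate 13 493 mid off mm -0.84
row 240 plate 16 490 mid off mm -0.85
row 252 plate 19 487 mid off mm -0.86
row 264 plate 21 485 mid off mm -0.87
row 276 plate 24 482 mid off mm -0.88
row 288 plate 27 480 mid off mm -0.6
row 300 plate 29 477 mid off mm -0.9
row 312 plate 32 474 mid off mm -0.91
```

The plate middle is 0.9 mm left of the tool and the blank's middle 1.35 mm left, parallel. So the blank is within 0.5 mm of centre and square, and I'll push straight on.

>>> carry_out(targets=[130,-0.5,4,0,0,130,-0.5,4,0,0,130,-0.5,4,0,0,130,-0.5,4,0,0,130,-0.4,4,0,0,130,-0.5,4,0,0,130,-0.5,4,0,0,130,-0.5,4,0,0,130,-0.5,4,0,0,130,-0.4,4,0,0,130,-0.5,4,0,0,130,-0.5,4,0,0,130,-0.5,4,0,0,130,-0.5,4,0,0,130,-0.4,4,0,0,130,0,0,0,0])

```text
t: 14.05
eef_pos: [0.5716, -0.0276, -0.0183]
tool_rot: [-0.0, 0.663, 0.748, 0.0]
contact_force: [-0.0, -0.7, -0.5]
gripper_width: 0.491
grasp_force: 0.0
```

```bash
python3 wr.py
```

```text
row 60 blank edges (np.float64(31.5), np.float64(469.5)) mid off mm -0.81
row 75 blank edges (np.float64(39.5), np.float64(461.5)) mid off mm -0.84
row 90 blank edges (np.float64(142.5), np.float64(359.5)) mid off mm -1.44
row 105 blank edges (np.float64(144.5), np.float64(358.5)) mid off mm -1.26
row 120 blank edges (np.float64(145.5), np.float64(357.5)) mid off mm -1.27
row 135 blank edges (np.float64(146.5), np.float64(355.5)) mid off mm -1.5
row 150 blank edges (np.float64(148.5), np.float64(354.5)) mid off mm -1.3
row 165 blank edges (np.float64(149.5), np.float64(353.5)) mid off mm -1.32
row 180 blank edges (np.float64(151.5), np.float64(352.5)) mid off mm -1.12
row 195 blank edges (np.float64(152.5), np.float64(350.5)) mid off mm -1.36
row 210 blank edges (np.float64(153.5), np.float64(349.5)) mid off mm -1.37
row 192 plate 5 499 mid off mm -1.34
row 204 plate 7 497 mid off mm -1.35
row 216 plate 10 494 mid off mm -1.37
row 228 plate 13 491 mid off mm -1.39
row 240 plate 16 489 mid off mm -1.13
row 252 plate 18 486 mid off mm -1.41
row 264 plate 21 484 mid off mm -1.15
row 276 plate 24 481 mid off mm -1.16
row 288 plate 26 478 mid off mm -1.46
row 300 plate 29 476 mid off mm -1.19
row 312 plate 32 473 mid off mm -1.21
```

Still centred to within 0.1 mm, and the posts are in view symmetrically. Before the hand goes between the posts I'll back off, close the fingers a bit more and raise the hand so the knuckles clear the post tops.

>>> carry_out(targets=[130,0.5,-4,0,0,190,0,0,4,0,190,0,0,5,0,190,0,0,0,0,190,0,0,0,0,190,0,0,0,0,190,-0.5,2,0,0,190,-0.5,2,0,0,190,-0.5,4,0,0,190,-0.5,4,0,0,190,-0.5,4,0,0,190,-0.5,4,0,0,190,-0.5,4,0,0,190,-0.5,4,0,0,190,-0.5,4,0,0,190,-0.5,4,0,0,190,-0.5,4,0,0,190,-0.5,4,0,0,190,0,0,0,0])

```text
t: 16.0
eef_pos: [0.566, 0.0125, -0.0093]
tool_rot: [-0.0, 0.663, 0.748, 0.0]
contact_force: [0.7, -0.7, 0.3]
gripper_width: 0.255
grasp_force: 0.2
```

```bash
python3 wr.py
```

```text
row 60 blank edges (np.float64(149.5), np.float64(357.5)) mid off mm -0.45
row 75 blank edges (np.float64(150.5), np.float64(356.5)) mid off mm -0.45
row 90 blank edges (np.float64(151.5), np.float64(355.5)) mid off mm -0.45
row 105 blank edges (np.float64(152.5), np.float64(353.5)) mid off mm -0.68
row 120 blank edges (np.float64(154.5), np.float64(352.5)) mid off mm -0.47
row 135 blank edges (np.float64(76.5), np.float64(429.5)) mid off mm -0.39
row 150 blank edges (np.float64(66.5), np.float64(438.5)) mid off mm -0.49
row 165 blank edges (np.float64(66.5), np.float64(439.5)) mid off mm -0.37
row 180 blank edges (np.float64(159.5), np.float64(347.5)) mid off mm -0.49
row 195 blank edges (np.float64(160.5), np.float64(346.5)) mid off mm -0.5
row 210 blank edges (np.float64(161.5), np.float64(345.5)) mid off mm -0.5
row 180 plate 17 490 mid off mm -0.58
row 192 plate 20 487 mid off mm -0.58
row 204 plate 22 485 mid off mm -0.59
row 216 plate 25 482 mid off mm -0.6
row 228 plate 27 480 mid off mm -0.6
row 240 plate 30 477 mid off mm -0.61
row 252 plate 32 475 mid off mm -0.62
row 264 plate 35 472 mid off mm -0.62
row 276 plate 37 470 mid off mm -0.63
row 288 plate 40 467 mid off mm -0.64
row 300 plate 42 465 mid off mm -0.65
row 312 plate 45 463 mid off mm -0.34
```

>>> carry_out(targets=[190,-0.5,4,0,0,190,-0.5,4,0,0,190,-0.5,4,0,0,190,-0.5,4,0,0,190,-0.5,4,0,0,190,-0.4,4,0,0,190,-0.5,4,0,0])

```text
t: 16.75
eef_pos: [0.5627, 0.0399, -0.0093]
tool_rot: [0.0, 0.664, 0.748, 0.0]
contact_force: [0.6, -2.0, 0.8]
gripper_width: 0.253
grasp_force: 1.0
```

>>> carry_out(targets=[190,-0.5,4,0,0,190,-0.5,4,0,0,190,-0.5,4,0,0,190,-0.5,4,0,0,190,-0.4,3,0,0,190,-0.3,3,0,0,190,-0.3,3,0,0,190,-0.3,3,0,0,190,0,0,0,0])

```text
t: 17.65
eef_pos: [0.5594, 0.0682, -0.0093]
tool_rot: [-0.0, 0.664, 0.748, 0.0]
contact_force: [-0.2, -0.4, 1.5]
gripper_width: 0.254
grasp_force: 0.6
```

Run:
```python
import wr
from h import *
wr.run(20,225)
c=imaging.read_camera('wrist');h=cv2.cvtColor(c['frame'],cv2.COLOR_RGB2HSV)
for x in(180,230,280,330): print(x,[tuple(int(v) for v in h[r,x]) for r in range(0,120,10)])
```

```text
row 20 blank edges (np.float64(145.5), np.float64(360.5)) mid off mm -0.64
row 35 blank edges (np.float64(147.5), np.float64(359.5)) mid off mm -0.44
row 50 blank edges (np.float64(148.5), np.float64(358.5)) mid off mm -0.44
row 65 blank edges (np.float64(149.5), np.float64(357.5)) mid off mm -0.45
row 80 blank edges (np.float64(150.5), np.float64(355.5)) mid off mm -0.67
row 95 blank edges (np.float64(152.5), np.float64(354.5)) mid off mm -0.46
row 110 blank edges (np.float64(153.5), np.float64(353.5)) mid off mm -0.46
row 125 blank edges (np.float64(154.5), np.float64(352.5)) mid off mm -0.47
row 140 blank edges (np.float64(155.5), np.float64(351.5)) mid off mm -0.47
row 155 blank edges (np.float64(157.5), np.float64(349.5)) mid off mm -0.48
row 170 blank edges (np.float64(158.5), np.float64(348.5)) mid off mm -0.49
row 185 blank edges (np.float64(159.5), np.float64(347.5)) mid off mm -0.49
row 200 blank edges (np.float64(160.5), np.float64(346.5)) mid off mm -0.5
row 215 blank edges (np.float64(162.5), np.float64(344.5)) mid off mm -0.51
row 180 plate 17 489 mid off mm -0.85
row 1
[... 478 characters left out ...]
22, 98, 226), (21, 99, 227), (22, 100, 228), (21, 97, 228), (21, 97, 228), (22, 97, 228), (22, 98, 229), (22, 96, 229)]
230 [(21, 101, 222), (21, 102, 221), (21, 100, 219), (21, 100, 217), (22, 96, 231), (22, 96, 232), (22, 95, 233), (22, 94, 233), (22, 94, 233), (22, 96, 233), (22, 96, 234), (22, 97, 234)]
280 [(21, 99, 214), (21, 100, 214), (20, 100, 214), (20, 101, 214), (20, 104, 214), (21, 103, 213), (20, 104, 214), (21, 103, 213), (20, 104, 215), (21, 102, 215), (21, 102, 215), (21, 101, 214)]
330 [(21, 100, 222), (21, 100, 221), (21, 98, 221), (21, 101, 222), (21, 101, 220), (21, 102, 222), (21, 101, 220), (21, 103, 221), (20, 102, 221), (21, 102, 220), (21, 100, 221), (21, 103, 222)]
```

>>> carry_out(targets=[190,-0.2,2,0,0,190,-0.3,2,0,0,190,-0.2,2,0,0,190,-0.2,2,0,0,190,-0.1,1,0,0,190,-0.1,1,0,0,190,0,0,0,0])

```text
t: 18.45
eef_pos: [0.5583, 0.0777, -0.0093]
tool_rot: [-0.0, 0.664, 0.748, 0.0]
contact_force: [-0.1, -1.9, 0.9]
gripper_width: 0.254
grasp_force: 0.8
```

>>> carry_out(targets=[190,-0.1,1,0,0,190,-0.1,1,0,0,190,-0.1,1,0,0,190,0,0,0,0])

```text
t: 18.85
eef_pos: [0.558, 0.0808, -0.0093]
tool_rot: [-0.0, 0.664, 0.748, 0.0]
contact_force: [-0.1, -2.0, -0.4]
gripper_width: 0.256
grasp_force: 0.9
```

>>> carry_out(targets=[190,-0.1,1,0,0,190,-0.1,1,0,0,190,0,0,0,0])

```text
t: 19.15
eef_pos: [0.5578, 0.0828, -0.0093]
tool_rot: [-0.0, 0.664, 0.748, 0.0]
contact_force: [0.1, -0.9, 0.6]
gripper_width: 0.251
grasp_force: 0.9
```

>>> carry_out(targets=[190,-0.1,1,0,0,190,-0.1,1,0,0,190,0,0,0,0])

```text
t: 19.45
eef_pos: [0.5578, 0.0841, -0.0093]
tool_rot: [0.0, 0.664, 0.748, -0.0]
contact_force: [1.1, -3.6, -0.0]
gripper_width: 0.255
grasp_force: 1.4
```

>>> carry_out(targets=[190,-0.1,1,0,0,190,0,0,0,0])

```text
t: 19.65
eef_pos: [0.5577, 0.0843, -0.0092]
tool_rot: [0.001, 0.664, 0.748, -0.0]
contact_force: [1.0, -6.0, 0.3]
gripper_width: 0.255
grasp_force: 2.3
```

>>> carry_out(targets=[190,-0.1,1,0,0,190,0,0,0,0])

```text
t: 19.85
eef_pos: [0.5578, 0.0844, -0.0092]
tool_rot: [0.001, 0.664, 0.747, -0.001]
contact_force: [0.4, -8.1, 1.4]
gripper_width: 0.253
grasp_force: 2.9
```

The reading stalls at y = 0.084 while the force rises, so the blank is against the stop bar. I'll press slightly more, check, then retreat.

>>> carry_out(targets=[190,-0.1,1,0,0,190,-0.1,1,0,0,190,0,0,0,0])

```text
t: 20.15
eef_pos: [0.5578, 0.0846, -0.009]
tool_rot: [0.002, 0.665, 0.747, -0.001]
contact_force: [0.8, -10.8, 1.5]
gripper_width: 0.256
grasp_force: 4.4
```

```bash
python3 wr.py | awk 'NR%3==1'; python3 -c "
from station import bot
o=bot.get_obs();print(o['eef_pos'],o['contact_force'],o['torque'])"
```

```text
row 60 blank edges (np.float64(148.5), np.float64(356.5)) mid off mm -0.87
row 105 blank edges (np.float64(152.5), np.float64(353.5)) mid off mm -0.68
row 150 blank edges (np.float64(156.5), np.float64(349.5)) mid off mm -0.71
row 195 blank edges (np.float64(160.5), np.float64(346.5)) mid off mm -0.5
row 192 plate 19 486 mid off mm -1.14
row 228 plate 27 478 mid off mm -1.18
row 264 plate 35 471 mid off mm -0.92
row 300 plate 42 464 mid off mm -0.95
[ 0.55777963  0.08461413 -0.00899513] [  0.70223799 -11.43872692   2.45257966] [-2.48047366 -0.21060858  0.05311125]
```

>>> carry_out(targets=[190,0.2,-2,0,0,190,0.3,-3,0,0,190,0.5,-4,0,0,190,1,-8,0,0,190,1,-8,0,0,190,0,0,20,0,190,0,0,40,0,190,0,0,45,0,190,0,0,45,0,190,5,-40,0,0,190,5,-40,0,0,190,5,-40,0,0,190,5,-40,0,0,190,0,0,0,0,190,0,0,0,0])

```text
t: 21.7
eef_pos: [0.5798, -0.098, 0.1407]
tool_rot: [-0.0, 0.665, 0.747, 0.0]
contact_force: [0.3, 0.1, -0.2]
gripper_width: 0.254
grasp_force: 0.0
```

Run:
```python
from h import *
# shift of the frame vs the first raw picture outside the blank/hand: stations fixed, blank fit with wider roi
for n in('scene','side'):
    c=imaging.read_camera(n);s=stations(*[imaging.read_camera(k) for k in('scene','side')])[n][0]
    p,e=blankfit(place(s,[[.094,0,0]])[0][:2].tolist()+[s[2]],s,(n,));print(n,round(e),rel(s,p))
    # bystanders: colour centroid change of jar cap, bushing, tape, can
    a=cv2.cvtColor(cv2.imread(f'pics/raw_{n}.png'),cv2.COLOR_BGR2HSV);b=cv2.cvtColor(c['frame'],cv2.COLOR_RGB2HSV)
    for k,lo,hi in(('cap',(5,230,120),(12,255,255)),('yellow/brass',(20,200,60),(28,255,255)),('blue',(105,150,40),(125,255,255))):
        f=lambda h:np.round(np.mean(np.where(cv2.inRange(h,lo,hi)),1),1)
        print(k,f(a),f(b))
```

```text
scene 172 [93.59  4.46 -0.35]
cap [nan nan] [nan nan]
yellow/brass [228.5 271.7] [235.6 276.3]
blue [334.3  45.6] [333.9  46.7]
side 348 [90.31  0.96 13.25]
cap [196.  364.5] [197.3 366.3]
yellow/brass [161.1 290.6] [162.3 288.8]
blue [241.8 486.8] [241.7 487.1]
  return _methods._mean(a, axis=axis, dtype=dtype,
  ret = um.true_divide(
```

The side silhouette fit is spoiled by occlusion from the posts and hand. I'll check from above with the wrist camera instead, numerically.

>>> carry_out(targets=[190,-5,40,0,0,190,-5,40,0,0,190,-4,35,0,0,190,0,0,0,0,190,0,0,0,0,190,0,0,0,0])

```text
t: 22.7
eef_pos: [0.5663, 0.0175, 0.1409]
tool_rot: [0.0, 0.664, 0.748, -0.0]
contact_force: [0.4, -0.5, 0.5]
gripper_width: 0.253
grasp_force: 0.0
```

Run:
```python
from h import *
c=imaging.read_camera('wrist');h=cv2.cvtColor(c['frame'],cv2.COLOR_RGB2HSV);o=bot.get_obs()
print(o['eef_pos'],c['cx'])
w=((h[...,0]<38)&(h[...,1]>60)).astype(np.uint8)
g=((h[...,0]>50)&(h[...,0]<100)&(h[...,1]>80)).astype(np.uint8)
k,l,s,ct=cv2.connectedComponentsWithStats(w)
for i in range(1,k):
    if s[i,4]>150: print('wood',s[i],ct[i].round(1))
m=(l==l[np.argwhere(w[100:300,255])[0][0]+100,255]) if w[100:300,255].any() else w>0
cnt,_=cv2.findContours(m.astype(np.uint8),cv2.RETR_EXTERNAL,cv2.CHAIN_APPROX_NONE)
b=max(cnt,key=cv2.contourArea); r=cv2.minAreaRect(b);print('rect',r,cv2.approxPolyDP(b,6,True)[:,0].tolist())
top=[int(np.where(m[:,x])[0].min()) for x in range(200,310,12) if m[:,x].any()];print('front rows',top)
for x in(215,255,295): print(x,[(r,*map(int,h[r,x])) for r in range(max(0,top[0]-30),top[0]+6,3)])
gray=(h[...,1]<45).astype(np.uint8)
k,l,s,ct=cv2.connectedComponentsWithStats(gray)
for i in range(1,k):
    if s[i,4]>80: print('gray',s[i],ct[i].round(1))
```

```text
[0.56631018 0.01708467 0.14093184] 254.55213816695706
wood [    0     0   151   350 38537] [ 62.6 160.5]
wood [ 201    0  105   93 9472] [253.1  45.4]
wood [  355     0   157   351 33145] [438.8 153. ]
wood [108 315  24  29 271] [119.9 328.3]
wood [379 315  23  29 319] [389.7 328.5]
rect ((75.0, 174.5), (349.0, 150.0), 90.0) [[108, 0], [0, 0], [11, 209], [0, 260], [0, 349], [33, 330], [52, 331], [54, 322], [59, 329], [104, 317], [135, 296], [142, 283], [134, 277], [150, 271], [138, 269], [124, 159], [123, 273], [126, 155], [115, 66], [138, 57], [144, 36]]
front rows [0, 0, 0, 0, 0, 0, 0, 0]
215 [(0, 21, 98, 218), (3, 21, 98, 218)]
255 [(0, 12, 142, 113), (3, 11, 142, 113)]
295 [(0, 21, 100, 219), (3, 21, 102, 218)]
gray [434   0  42  29 506] [447.9  14.9]
gray [117  16  42  55 730] [144.4  48.3]
gray [ 166  118   39   36 1047] [184.8 135.3]
gray [ 302  118   38   35 1033] [320.7 134.8]
gray [419 212  10  85 449] [423.1 252.3]
gray [200 227  29  85 809] [219.5 259.6]
gray [281 227  30  85 807] [289.8 259.8]
gray [    0   259   512   125 32427] [258.1 343.5]
```

>>> carry_out(targets=[190,-5,40,5,0,190,-5,40,5,0,190,0,0,0,0,190,0,0,0,0,190,0,0,0,0])

```text
t: 23.25
eef_pos: [0.5564, 0.0965, 0.1508]
tool_rot: [0.0, 0.665, 0.747, -0.0]
contact_force: [-0.6, -0.1, -0.7]
gripper_width: 0.255
grasp_force: 0.0
```

Run:
```python
from h import *
c=imaging.read_camera('wrist');h=cv2.cvtColor(c['frame'],cv2.COLOR_RGB2HSV);print(c['cx'])
w=((h[...,0]<38)&(h[...,1]>60)).astype(np.uint8)
k,l,s,ct=cv2.connectedComponentsWithStats(w)
i=max((i for i in range(1,k) if 200<ct[i][0]<310 and s[i,4]>2000),key=lambda i:s[i,4]);m=l==i;print('blank',s[i],ct[i].round(1))
xs=range(s[i,0]+8,s[i,0]+s[i,2]-12,10)
print('front rows',[int(np.where(m[:,x])[0].min()) for x in xs]);print('rear rows',[int(np.where(m[:,x])[0].max()) for x in xs])
t=s[i,1]
for r in range(t+5,t+s[i,3],12): y=np.where(m[r])[0];print(r,y.min(),y.max(),end='; ')
for x in(s[i,0]+15,s[i,0]+s[i,2]//2,s[i,0]+s[i,2]-15): print('\n',x,[(r,*map(int,h[r,x])) for r in range(max(0,t-16),t+4,1)])
gray=((h[...,1]<45)).astype(np.uint8)
k,l,s,ct=cv2.connectedComponentsWithStats(gray)
for i in range(1,k):
    if s[i,4]>80: print('gray',s[i],ct[i].round(1))
```

```text
254.55213816695706
blank [  205    54    98   123 11439] [253.7 114.1]
front rows [55, 55, 54, 54, 54, 54, 54, 54]
rear rows [176, 176, 176, 176, 176, 176, 176, 176]
59 205 302; 71 206 301; 83 206 301; 95 207 300; 107 207 300; 119 208 300; 131 208 299; 143 209 299; 155 209 298; 167 210 298; 
 220 [(38, 105, 28, 216), (39, 105, 28, 217), (40, 105, 28, 219), (41, 103, 28, 219), (42, 104, 27, 220), (43, 104, 28, 219), (44, 104, 28, 216), (45, 104, 28, 220), (46, 103, 28, 220), (47, 103, 29, 220), (48, 104, 28, 218), (49, 103, 30, 216), (50, 104, 29, 217), (51, 105, 27, 211), (52, 97, 13, 172), (53, 35, 12, 125), (54, 22, 47, 81), (55, 20, 100, 130), (56, 21, 105, 191), (57, 20, 102, 193)]

 254 [(38, 104, 28, 216), (39, 103, 28, 218), (40, 103, 29, 222), (41, 104, 28, 222), (42, 105, 27, 223), (43, 104, 28, 220), (44, 103, 29, 218), (45, 105, 28, 221), (46, 104, 28, 221), (47, 104, 28, 220), (48, 104, 29, 219), (49, 105, 28, 216), (50, 104, 27, 216), (51, 104, 26, 209), (52, 94, 11, 166), (53, 30, 13, 116), (54, 20, 69, 100), (55, 19, 108, 153), (56, 13, 133, 119), (57, 11, 133, 117)]

 288 [(38, 104, 28, 217), (39, 104, 28, 220), (40, 104, 27, 223), (41, 106, 27, 225), (42, 104, 26, 223), (43, 104, 28, 219), (44, 103, 27, 217), (45, 102, 29, 220), (46, 103, 28, 220), (47, 104, 28, 221), (48, 103, 28, 216), (49, 104, 28, 216), (50, 104, 27, 217), (51, 104, 25, 206), (52, 90, 8, 157), (53, 30, 18, 102), (54, 19, 93, 124), (55, 21, 111, 211), (56, 20, 101, 213), (57, 21, 97, 210)]
gray [ 202    3  102   52 2594] [252.4  37.7]
gray [ 475   47   37   76 2113] [496.1  86.7]
gray [417  61  31  56 567] [427.5  90.9]
gray [126  69  14  13 132] [132.4  74.9]
gray [367  68  13  12 130] [373.1  73.5]
gray [132 111  36  46 558] [156.1 129.6]
gray [176 194  34  39 961] [192.6 213.1]
gray [298 194  34  38 955] [314.4 212.5]
gray [    0   227   512   157 34407] [259.4 338.2]
gray [408 275   6  18  88] [411.  283.3]
```

The wrist view gives these numbers:
- **Centring:** the bar spans columns 202–303 and the blank's front 205–302, so they match to about 0.5 px.
- **Squareness:** the front edge lies at rows 54–55 across its width, directly against the bar, and the rear edge is level at row 176.

The blank is home, so I'll raise the hand clear and hand in.

>>> carry_out(targets=[190,5,-40,20,0,190,5,-40,20,0,190,5,-40,10,0,190,0,0,0,0,190,0,0,0,0,190,0,0,0,0])

```text
t: 23.9
eef_pos: [0.5708, -0.0212, 0.2002]
tool_rot: [-0.0, 0.664, 0.748, -0.0]
contact_force: [1.0, 0.1, -0.2]
gripper_width: 0.253
grasp_force: 0.0
```

```bash
python3 -c "
from station import bot
print(bot.hand_in())"
```

```text
the job is handed in; nothing more can be done
None
```

The blank was pushed through the posts and sits against the stop bar, centred and square to within what the wrist camera can resolve; the hand is clear and the job was handed in at about 24 s (no verdict was returned).

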